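# Pour brass studs down a chute into a studio jar

### The arm

A 6-joint arm with a two-finger parallel gripper is mounted at the origin on the work surface. World frame = base frame: x ahead of the robot, y to its left, z up, the work surface at z = 0. Lengths are in mm, angles in rad, forces in N, time in s.
With the tool pointing down it reaches from about 400 to 925 mm from the base axis. Payload 12.5 kg.
Tool frame: the origin (TCP) lies midway between the tips of the shut fingers; the grasp point (between the pads) lies 19 mm behind it; z points along the fingers, y is the line along which they close (so a half turn about z gives the same grasp; the last joint's range is limited). The gripper opens to 95 mm and grips with 3 to 60 N. Pads are 20 mm wide; open, the fingers measure 119 mm over their backs; the gripper's body (75 mm by 180 mm) begins 59 mm behind the grasp point.
Start: joints at [1.113, 0.491, 1.559, -0, 1.092, -0.106], TCP at [215.352, 586.746, 214.661] pointing down, gripper open.
Joint ranges: [-3.1, 3.1], [-0.84, 2.19], [0.05, 2.79], [-1.13, 4.28], [0.06, 2.93], [-2.69, 2.69]. Speed limits (rad/s): [2.22, 2.22, 2.79, 3.14, 3.14, 3.14].

### API

Orientations are given as [roll, pitch, yaw] about the fixed x, y, z axes, in that order (R = Rz(yaw) Ry(pitch) Rx(roll)).
In Python, from cell import state, read_camera, job_done gives the robot as it stands.
- The arm moves only by the tool carry_out, never from a script. Its argument "moves" is a list of rows, each an object with "slide": the shift along the tool's x, y, z as a fraction of full scale, a list of three; "spin": the turn about the tool's z as a fraction of full scale. A call has 1 to 12 rows; each row shifts and turns the commanded pose from where the row before left it, along the tool's axes as they then stand; what a row does not reach is not made up. Full scale, the value 1, is 0.4 m for a shift and 30 degrees for a turn. A row lasts 1/12 s, in which the tool goes at most 41.7 mm and 7.16 degrees, less where a joint would pass 70% of its speed; a pose out of reach is approached as far as the arm can. A call with a number of a shift or a turn outside -1 to 1 is refused whole. A call with a gripper value outside its range is refused whole. "hand" is the closure, from 0 (fully open) to 1 (shut), set as the call begins (left out, the last holds). The fingers move at their own pace and stop on an object; the grip force is fixed at half the most. Time passes only in rows, so rows that do not move let the fingers close. It gives the time, the measured TCP pose, the force, the opening and the grip force at its end, in the units of the state.
- state(): the state, without advancing time (a new reading comes with each control period).
- read_camera(name): name is "side" or "top"; returns a dict with "color" (384x512x3 uint8, red, green, blue), "K" (3x3 intrinsics, pixels), "R" (3x3) and "t" (3): a world point X has camera coordinates R X + t. Camera axes: x right, y down, z forward; pixel columns grow to the right and rows downward; lengths in mm; the calibration is good to about 2 mm. A picture is of the moment at which its call begins. There is no depth.
- job_done(): hands the job in; it is judged then, once.
The state is a dict: "t": time; "joints": joint angles; "qvel": joint speeds; "tau": joint torques, N m; "eef_pos": TCP position; "tcp_rot": TCP orientation; "ft_force": force on the tool from outside, world axes, zero at the start; "moment": the same for the moment, N m; "opening": opening from 0.0 (shut) to 1.0 (fully open); "grip_force": force on a finger pad.
Only numpy, scipy, OpenCV 4.12 (cv2) and the standard library are available. Lean on these libraries where they do the work, as an engineer would, in place of code of your own. Each camera call takes 0.05 s, during which the arm holds its last target. There are 200 camera calls.

### The job

Pick up the loaded chute by its handle without losing any of the five brass studs lying in it, and rest its open nose lightly on the rim of the glass jar while the chute is still about level. Keep the nose resting lightly on the rim, never pressing hard on the glass, and tilt the chute until all five studs have slid through it into the jar; lift it off only then, and lay the empty chute flat back on the dark mat. Touch neither the studs nor the jar with the gripper itself, and leave the other things on the table where they are.

Things in the scene. Friction and masses are not known exactly. Their poses are not given: they have to be found in the camera images.
- chute_grip (a point): Centre of the handle of the loose metal chute, midway along it, 50 mm above its underside; x axis towards the open nose, z up out of the trough. The handle is an upright wooden plate across the trough, 12 mm thick along the chute, 30 mm across, from 22 to 74 mm above the underside; the studs pass below it. The chute starts flat on the mat.
- chute: The same chute, origin at the middle of its underside, axes as chute_grip. Straight aluminium trough 200 mm long, 30 mm wide outside, 24 mm inside, floor and walls 3 mm thick, walls 22 mm high, closed at the back, open at the nose, flat underside; about 240 g plus the studs.
- chute_nose (a point): Middle of the lower edge of the chute's open nose end, 100 mm from the handle along the chute's x, at the underside; axes as chute_grip.
- stud1: Polished brass disc (stud) 1 of five, 18 mm across, 7 mm high, 15 g; origin at the centre of its lower face. It starts flat in the chute, about 86 mm behind the handle plane. On the chute floor it starts to slide at 13 to 20 degrees of tilt.
- stud2: Polished brass disc (stud) 2 of five, 18 mm across, 7 mm high, 15 g; origin at the centre of its lower face. It starts flat in the chute, about 67 mm behind the handle plane. On the chute floor it starts to slide at 13 to 20 degrees of tilt.
- stud3: Polished brass disc (stud) 3 of five, 18 mm across, 7 mm high, 15 g; origin at the centre of its lower face. It starts flat in the chute, about 48 mm behind the handle plane. On the chute floor it starts to slide at 13 to 20 degrees of tilt.
- stud4: Polished brass disc (stud) 4 of five, 18 mm across, 7 mm high, 15 g; origin at the centre of its lower face. It starts flat in the chute, about 29 mm behind the handle plane. On the chute floor it starts to slide at 13 to 20 degrees of tilt.
- stud5: Polished brass disc (stud) 5 of five, 18 mm across, 7 mm high, 15 g; origin at the centre of its lower face. It starts flat in the chute, about 10 mm behind the handle plane. On the chute floor it starts to slide at 13 to 20 degrees of tilt.
- stand: Fixed stand with an open glass jar clamped on it, which counts as part of it. Origin on the table, on the jar's vertical axis; base disc 90 mm across. Jar 72 mm across the belly; neck 20 mm tall, 52 mm across outside; mouth 44 mm across inside; rim flat, 4 mm wide; floor 75 mm below the rim.
- stand_axis (a point): Point on the jar's vertical axis at the top of the stand's base disc, 12 mm above the table. The stand's height was set by hand and is not measured: the rim lies anywhere from 110 to 122 mm above the table, so feel for it. The jar does not give way (the held chute yields roughly 0.1 mm per N), and more than 18 N on it is too hard.
- mat_top (a point): Centre of the upper face of the fixed dark rubber mat, 260 mm (x) by 180 mm (y) by 2 mm, on which the chute lies and must lie again.
- ink_a: Bystander: closed dark ink jar, 60 mm across, 75 mm high; origin under it.
- ink_b: Bystander: closed brown ink jar, 60 mm across, 80 mm high; origin under it.
- house: Bystander: small house-shaped paper-covered box, 66 mm by 60 mm, 75 mm high; origin under it.
- tape: Bystander: roll of paper tape lying flat, 50 mm across, 18 mm high; origin under it.
- brush: Bystander: brush lying on the table, 200 mm long.
- block: Bystander: printing block 90 by 60 mm, 23 mm high; origin under it.
Mind the look-alikes: they are no part of the job. Of the things that look like the chute, the smaller one is meant.

How it is judged:
By the outcome, as a careful person would: the job done as asked, in the order asked, and still so for the second after the job is handed in, with the robot touching nothing.
It also fails if it takes over 72 s, if anything falls off the work surface, if the arm or the gripper's body presses on something with over 40 N, if the wrist force passes 120 N, or if a joint passes its speed limit or range.

## Working session

There is one attempt and no reset: what is moved stays moved. The work goes in short steps, Python scripts to look and compute and a tool call to move; the robot and the scene stay as the last step left them, time stands still between calls to the robot, and variables do not carry over. Pictures are saved under pics/ and viewed, at most 12 in all, crops included, and the job is handed in when it is done.

Besides the shell and the picture viewer there is one more tool, called by a JSON object that holds its "op" and its "data", one argument or row to a line. carry_out: Moves the arm, as the interface text tells. Shift numbers are shares of 0.4 m and turn numbers shares of 30 degrees, none past 1 either way. Its arguments: {"type":"object","properties":{"moves":{"type":"array"},"hand":{"type":"number"}},"required":["moves"]}

```bash
mkdir -p pics
python3 - <<'E'
from cell import *
import cv2
s=state();print(s)
for n in("top","side"):
    c=read_camera(n);print(n,c["K"].tolist(),c["R"].tolist(),c["t"].tolist())
    cv2.imwrite(f"pics/{n}0.png",cv2.cvtColor(c["color"],cv2.COLOR_RGB2BGR))
E
```

```text
{'t': 0.0, 'joints': array([ 1.11341073e+00,  4.91532039e-01,  1.55949342e+00,  4.72292885e-05,
        1.09168490e+00, -1.05585061e-01]), 'qvel': array([ 0.00021373, -0.00057786,  0.00091611, -0.00088803,  0.00154866,
        0.00097015]), 'tau': array([ 6.30582035e-04, -6.12644148e+01, -2.58204818e+01,  6.92835893e-02,
        4.79797251e-02, -7.08660923e-05]), 'eef_pos': array([215.21109186, 586.5005412 , 214.06370309]), 'tcp_rot': array([-3.14048559e+00, -1.59447677e-04,  2.78977023e+00]), 'ft_force': array([ 0.62729357, -0.20109059,  0.28460637]), 'moment': array([-0.02378794, -0.00921877,  0.01705434]), 'grip_force': 0.0, 'opening': 0.9994653943912105}
top [[379.9385738869159, 0.0, 258.7182838742309], [0.0, 379.9385738869159, 190.7250510888145], [0.0, 0.0, 1.0]] [[0.0010275658369913751, -0.9999623779606948, -0.00861317430701146], [-0.9960432260924325, -0.0002580594066148393, -0.08886970890422645], [0.0888641427338943, 0.008670413400465498, -0.996006018088061]] [2.178257004797819, 522.9580895752167, 1080.0351430787118]
side [[430.22285334066027, 0.0, 258.1452074244966], [0.0, 430.22285334066027, 195.32465089975187], [0.0, 0.0, 1.0]] [[0.7475846045608718, -0.6638776904542801, -0.01958752512840426], [-0.4961215094713029, -0.5385830258510533, -0.6810225929475758], [0.4415661976006324, 0.5188397983792441, -0.7320003802965575]] [-395.38664427775586, 294.77468573861773, 1038.9864267777064]
```

View pics/top0.png

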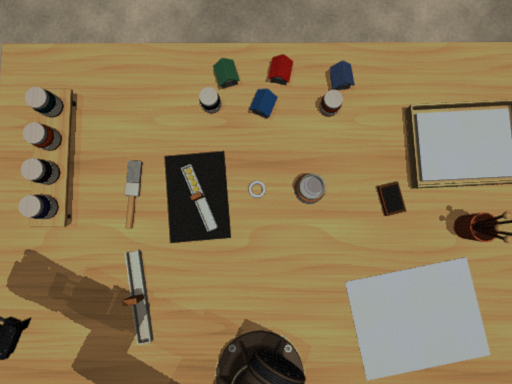

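View pics/side0.png

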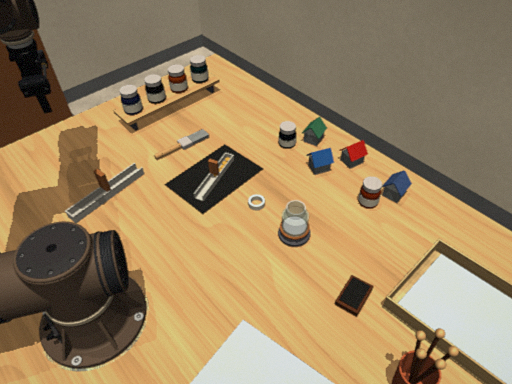

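Two things look like the chute. One is on the dark mat, top px (186,166)–(213,231), and holds brass studs. The other is on bare table at (133,252)–(145,341), longer and empty. The one on the mat fits: it is smaller, loaded and on the mat. The jar is at top px ~(310,188) and side px ~(295,220). I'll confirm with an enlarged crop.

Run:
```python
import cv2,numpy as np
t=cv2.imread("pics/top0.png");s=cv2.imread("pics/side0.png")
a=cv2.resize(t[150:250,160:235],None,fx=5.6,fy=5.6,interpolation=3)   # 420x560
b=cv2.resize(s[145:215,162:232],None,fx=5,fy=5,interpolation=3) #350
b2=cv2.resize(t[165:210,285:335],None,fx=5,fy=5,interpolation=3) #225 x250
im=np.zeros((600,780,3),np.uint8);im[:560,:420]=a;im[:350,425:775]=b;im[355:580,425:675]=b2
cv2.imwrite("pics/c1.png",im)
```

```text
(no output)
```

View pics/c1.png

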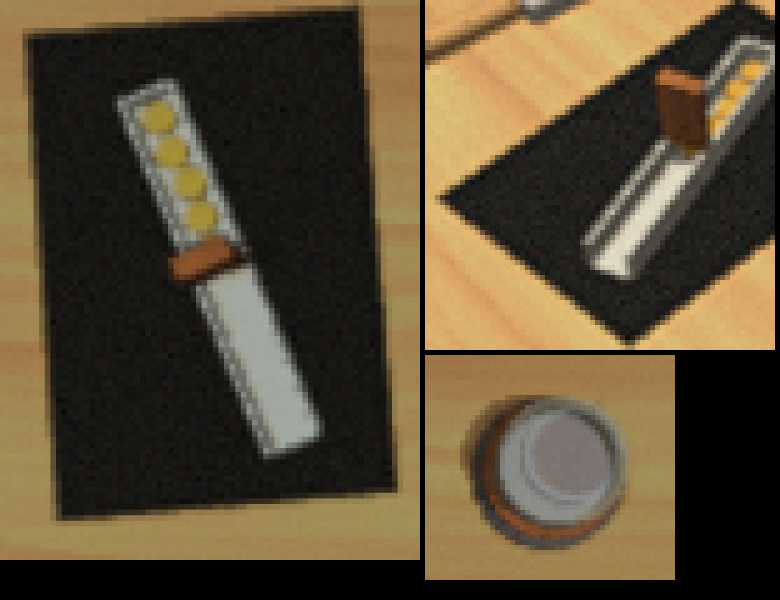

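The crop shows the mat chute with four studs visible behind the handle and the fifth beneath it. Its nose is at crop (293,445), pointing towards the robot, and its back is at (148,88). The jar mouth centre is at crop (567,454) and the base disc at about (550,469). This is the chute meant. Next I'll fit the poses.

```bash
cat > h.py <<'E'
import numpy as np
C={"top":([379.93857,258.71828,190.72505],[[0.0010275658369913751,-0.9999623779606948,-0.00861317430701146],[-0.9960432260924325,-0.0002580594066148393,-0.08886970890422645],[0.0888641427338943,0.008670413400465498,-0.996006018088061]],[2.178257,522.95809,1080.035143]),
"side":([430.22285,258.1452,195.32465],[[0.7475846045608718,-0.6638776904542801,-0.01958752512840426],[-0.4961215094713029,-0.5385830258510533,-0.6810225929475758],[0.4415661976006324,0.5188397983792441,-0.7320003802965575]],[-395.386644,294.774686,1038.986427])}
def proj(n,X):
    k,R,t=C[n];c=np.array(X)@np.array(R).T+t
    return c[...,:2]/c[...,2:]*k[0]+k[1:]
def ray(n,p,z):
    k,R,t=C[n];R=np.array(R);o=-R.T@t;d=R.T@np.r_[(np.array(p)-k[1:])/k[0],1]
    return o+d*(z-o[2])/d[2]
E
python3 - <<'E'
from h import *
from scipy.optimize import least_squares
T=lambda X,Y:("top",((X+.5)/5.6+159.5,(Y+.5)/5.6+149.5))
S=lambda X,Y:("side",((X-424.5)/5+161.5,(Y+.5)/5+144.5))
J=lambda X,Y:("top",((X-424.5)/5+284.5,(Y-354.5)/5+164.5))
# chute frame pts (x fwd,y left,z)
L=[(T(118,97),(-100,-15,22)),(T(177,80),(-100,15,22)),(T(265,458),(100,-15,0)),(T(322,434),(100,15,11)),
(T(235,238),(-6,15,74)),(T(170,262),(-6,-15,74)),(T(158,117),(-86,0,10)),(T(202,215),(-29,0,10)),
(S(630,277),(100,15,0)),(S(583,240),(100,-15,22)),(S(657,72),(6,-15,74)),(S(705,82),(6,15,74))]
def r(p,full=0):
    c,s=np.cos(p[2]),np.sin(p[2]);o=[]
    for (n,px),q in L:
        X=[p[0]+c*q[0]-s*q[1],p[1]+s*q[0]+c*q[1],2+q[2]];o.append(proj(n,X)-px)
    return np.ravel(o)
f=least_squares(r,[440,160,-2.8],loss="soft_l1");print(f.x,f.fun.reshape(-1,2).round(1).tolist())
c,s=np.cos(f.x[2]),np.sin(f.x[2])
print("nose",f.x[:2]+100*np.array([c,s]))
m=[T(26,35),T(357,8),T(397,490),T(60,520)]
mc=[ray(*a,2)for a in m];print("mat",np.round(mc,0).tolist(),np.mean(mc,0))
print("jar mouth z116",ray(*J(567,454),116),"base z12",ray(*J(550,469),12))
for z in(0,12,116):print(z,proj("side",[ray(*J(567,454),116)[0],ray(*J(567,454),116)[1],z]))
E
python3 - <<'E'
import cv2
s=cv2.imread("pics/side0.png")
cv2.imwrite("pics/c2.png",cv2.resize(s[190:255,265:330],None,fx=8,fy=8,interpolation=3))
E
```

```text
[505.11799487 177.30472573  -2.75294696] [[0.6, 0.3], [-0.4, -0.6], [0.5, -0.6], [-0.7, -0.2], [-2.0, -0.7], [-0.4, -0.9], [0.7, -0.3], [-0.1, 0.0], [0.0, 1.4], [-0.0, 0.7], [-0.5, 2.0], [-1.5, 2.8]]
nose [412.57568456 139.41118008]
mat [[630.0, 285.0, 2.0], [644.0, 109.0, 2.0], [388.0, 85.0, 2.0], [373.0, 262.0, 2.0]] [508.66180859 185.25739102   2.        ]
jar mouth z116 [ 531.6118904  -142.65023775  116.        ] base z12 [ 533.79296828 -146.60308634   12.        ]
0 [292.83674308 234.00353191]
12 [293.00770727 231.3365927 ]
116 [294.60225382 206.46261909]
```

View pics/c2.png

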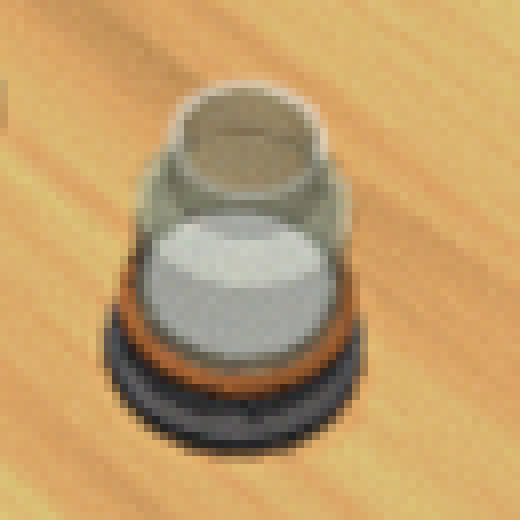

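The rim ellipse centre is at crop (247,137), which is side px (295.4,206.7). That agrees with the top view: jar at about (532,-144), radius 550. The moves offer no pitch, so before touching anything I'll check in free air what the arm does at its inner reach limit.

{"op": "carry_out", "data": {
  "moves": [
    {"slide": [0, -0.1, 0], "spin": 0},
    {"slide": [0, -0.1, 0], "spin": 0},
    {"slide": [0, -0.1, 0], "spin": 0},
    {"slide": [0, -0.1, 0], "spin": 0},
    {"slide": [0, -0.1, 0], "spin": 0},
    {"slide": [0, -0.1, 0], "spin": 0},
    {"slide": [0, -0.1, 0], "spin": 0},
    {"slide": [0, -0.1, 0], "spin": 0}
  ],
  "hand": 0
}}

```text
t: 0.77
eef_pos: [104.1, 284.5, 214.3]
tcp_rot: [-3.141, -0.0, 2.79]
ft_force: [0.2, -0.4, -0.5]
opening: 1.0
grip_force: 0.0
```

{"op": "carry_out", "data": {
  "moves": [
    {"slide": [0, -0.05, 0], "spin": 0},
    {"slide": [0, -0.05, 0], "spin": 0},
    {"slide": [0, -0.05, 0], "spin": 0},
    {"slide": [0, 0, 0], "spin": 0}
  ]
}}

```text
t: 1.1
eef_pos: [82.9, 227.3, 214.3]
tcp_rot: [-3.141, -0.0, 2.79]
ft_force: [0.4, 0.3, -0.3]
opening: 1.001
grip_force: 0.0
```

```bash
python3 -c "
from cell import *
s=state();print(s['joints'],s['eef_pos'],s['tcp_rot'])"
```

```text
[ 9.45373957e-01 -9.69772797e-02  2.35666187e+00 -1.07254379e-04
  8.82929314e-01 -2.73429776e-01] [ 82.87088282 227.2859273  214.341594  ] [-3.14058698e+00 -1.96055296e-04  2.78966810e+00]
```

{"op": "carry_out", "data": {
  "moves": [
    {"slide": [0, 0.1, 0], "spin": 0},
    {"slide": [0, 0.1, 0], "spin": 0},
    {"slide": [0, 0.1, 0], "spin": 0},
    {"slide": [0, 0.1, 0], "spin": 0},
    {"slide": [0, 0.1, 0], "spin": 0},
    {"slide": [0, 0.1, 0], "spin": 0},
    {"slide": [0, 0.1, 0], "spin": 0},
    {"slide": [0, 0.1, 0], "spin": 0},
    {"slide": [0, 0.1, 0], "spin": 0},
    {"slide": [0, 0.1, 0], "spin": 0},
    {"slide": [0, 0.1, 0], "spin": 0},
    {"slide": [0, 0.1, 0], "spin": 0}
  ]
}}

```text
t: 2.1
eef_pos: [250.3, 682.8, 213.8]
tcp_rot: [-3.141, -0.0, 2.79]
ft_force: [0.5, 0.3, -0.4]
opening: 1.002
grip_force: 0.0
```

{"op": "carry_out", "data": {
  "moves": [
    {"slide": [0, 0.1, 0], "spin": 0},
    {"slide": [0, 0.1, 0], "spin": 0},
    {"slide": [0, 0.1, 0], "spin": 0},
    {"slide": [0, 0.1, 0], "spin": 0},
    {"slide": [0, 0.1, 0], "spin": 0},
    {"slide": [0, 0.1, 0], "spin": 0},
    {"slide": [0, 0.1, 0], "spin": 0},
    {"slide": [0, 0, 0], "spin": 0}
  ]
}}

```text
t: 2.77
eef_pos: [328.1, 892.4, 208.9]
tcp_rot: [3.139, -0.0, 2.79]
ft_force: [1.0, 0.6, -2.0]
opening: 0.998
grip_force: 0.0
```

```bash
python3 -c "
from cell import *
s=state();print(s['joints'],s['eef_pos'],s['tcp_rot'])"
```

```text
[ 1.14898566e+00  1.15816885e+00  1.89941788e-01  3.69835416e-04
  1.79139421e+00 -6.98213445e-02] [328.11000346 892.3725124  208.88527186] [ 3.13948475e+00 -2.14168444e-04  2.78968486e+00]
```

{"op": "carry_out", "data": {
  "moves": [
    {"slide": [0, 0.1, 0], "spin": 0},
    {"slide": [0, 0.1, 0], "spin": 0},
    {"slide": [0, 0.1, 0], "spin": 0},
    {"slide": [0, 0.1, 0], "spin": 0},
    {"slide": [0, 0.1, 0], "spin": 0},
    {"slide": [0, 0, 0], "spin": 0}
  ]
}}

```text
t: 3.27
eef_pos: [343.8, 935.8, 179.4]
tcp_rot: [3.03, -0.0, 2.79]
ft_force: [0.1, -0.3, -0.3]
opening: 0.999
grip_force: 0.0
```

```bash
python3 -c "
from cell import *
s=state();print(s['joints'],s['eef_pos'],s['tcp_rot'])"
```

```text
[ 1.15045176  1.24865402  0.05452669  0.00791026  1.7269719  -0.06685945] [343.77430437 935.78995356 179.42502663] [ 3.02988507e+00 -1.81383878e-04  2.78978391e+00]
```

{"op": "carry_out", "data": {
  "moves": [
    {"slide": [0, -0.1, 0], "spin": 0},
    {"slide": [0, -0.1, 0], "spin": 0},
    {"slide": [0, -0.1, 0], "spin": 0},
    {"slide": [0, -0.1, 0], "spin": 0},
    {"slide": [0, 0, 0], "spin": 0}
  ]
}}

```text
t: 3.68
eef_pos: [315.6, 857.6, 170.5]
tcp_rot: [3.042, -0.001, 2.79]
ft_force: [1.0, 1.0, -1.1]
opening: 1.0
grip_force: 0.0
```

The tool does tilt at the reach limit (6°) and keeps the tilt afterwards. With the tool leaning sideways to the chute and gripping the handle's two faces, a spin about the tool axis will tilt the chute. I'll align the yaw first (target 1.96), then build up the lean at azimuth 1.96.

{"op": "carry_out", "data": {
  "moves": [
    {"slide": [0, 0, 0], "spin": 0.227},
    {"slide": [0, 0, 0], "spin": 0.227},
    {"slide": [0, 0, 0], "spin": 0.227},
    {"slide": [0, 0, 0], "spin": 0.227},
    {"slide": [0, 0, 0], "spin": 0.227},
    {"slide": [0, 0, 0], "spin": 0.227},
    {"slide": [0, 0, 0], "spin": 0.227}
  ]
}}

```text
t: 4.27
eef_pos: [318.9, 864.9, 174.7]
tcp_rot: [3.066, -0.084, 1.955]
ft_force: [0.3, -1.1, 0.3]
opening: 0.995
grip_force: 0.0
```

```bash
cat >> h.py <<'E'
from scipy.spatial.transform import Rotation as Ro
def go(target,grasp=False,quiet=False):
    from cell import state
    s=state();R=Ro.from_euler("xyz",s["tcp_rot"]).as_matrix();p=s["eef_pos"]-(19*R[:,2] if grasp else 0)
    d=R.T@(np.array(target)-p);n=max(1,int(np.ceil(np.linalg.norm(d)/40)))
    print("t",round(s["t"],2),"pos",p.round(1),"rpy",s["tcp_rot"].round(4),"F",s["ft_force"].round(1))
    print("n",R[:,2].round(3),"lean",np.degrees(np.arccos(-R[2,2])).round(2),"az",np.arctan2(R[1,2],R[0,2]).round(3),"ytool",R[:,1].round(3))
    print("rows",n,"slide/row",(d/n/400).round(4),"total mm",d.round(1),"joints",s["joints"].round(2))
E
python3 -c "
from h import *
go([-330,800,260])"
```

```text
t 4.27 pos [318.9 864.9 174.7] rpy [ 3.0655 -0.0843  1.9551] F [ 0.3 -1.1  0.3]
n [ 0.039  0.106 -0.994] lean 6.5 az 1.22 ytool [0.927 0.368 0.076]
rows 17 slide/row [ 0.0279 -0.091  -0.0172] total mm [ 189.7 -618.8 -116.9] joints [1.14 0.97 0.7  0.01 1.36 0.76]
```

{"op": "carry_out", "data": {
  "moves": [
    {"slide": [0.028, -0.091, -0.017], "spin": 0},
    {"slide": [0.028, -0.091, -0.017], "spin": 0},
    {"slide": [0.028, -0.091, -0.017], "spin": 0},
    {"slide": [0.028, -0.091, -0.017], "spin": 0},
    {"slide": [0.028, -0.091, -0.017], "spin": 0},
    {"slide": [0.028, -0.091, -0.017], "spin": 0},
    {"slide": [0.028, -0.091, -0.017], "spin": 0},
    {"slide": [0.028, -0.091, -0.017], "spin": 0},
    {"slide": [0.028, -0.091, -0.017], "spin": 0},
    {"slide": [0.028, -0.091, -0.017], "spin": 0},
    {"slide": [0.028, -0.091, -0.017], "spin": 0},
    {"slide": [0.028, -0.091, -0.017], "spin": 0}
  ]
}}

```text
t: 5.27
eef_pos: [-140.6, 816.2, 234.2]
tcp_rot: [3.065, -0.084, 1.961]
ft_force: [0.8, -0.3, 0.5]
opening: 0.998
grip_force: 0.0
```

{"op": "carry_out", "data": {
  "moves": [
    {"slide": [0.028, -0.091, -0.017], "spin": 0},
    {"slide": [0.028, -0.091, -0.017], "spin": 0},
    {"slide": [0.028, -0.091, -0.017], "spin": 0},
    {"slide": [0.028, -0.091, -0.017], "spin": 0},
    {"slide": [0.028, -0.091, -0.017], "spin": 0},
    {"slide": [0.1, 0, 0], "spin": 0},
    {"slide": [0.1, 0, 0], "spin": 0},
    {"slide": [0.1, 0, 0], "spin": 0},
    {"slide": [0.1, 0, 0], "spin": 0},
    {"slide": [0.1, 0, 0], "spin": 0},
    {"slide": [0.1, 0, 0], "spin": 0},
    {"slide": [0.1, 0, 0], "spin": 0}
  ]
}}

```text
t: 6.27
eef_pos: [-375.2, 915.0, 243.2]
tcp_rot: [3.064, -0.15, 1.967]
ft_force: [-1.0, 0.0, 0.9]
opening: 1.001
grip_force: 0.0
```

```bash
python3 -c "
from h import *
go([-330,800,260])"
```

```text
t 6.27 pos [-375.2  915.   243.2] rpy [ 3.0636 -0.1502  1.9669] F [-1.   0.   0.9]
n [ 0.014  0.168 -0.986] lean 9.69 az 1.486 ytool [0.924 0.374 0.077]
rows 4 slide/row [-0.0748  0.0001 -0.022 ] total mm [-1.196e+02  1.000e-01 -3.520e+01] joints [ 1.91  1.19  0.05 -0.07  1.75  1.5 ]
```

{"op": "carry_out", "data": {
  "moves": [
    {"slide": [0, -0.1, 0], "spin": 0},
    {"slide": [0, -0.1, 0], "spin": 0},
    {"slide": [0, -0.1, 0], "spin": 0},
    {"slide": [0, -0.1, 0], "spin": 0},
    {"slide": [0.1, -0.01, 0.02], "spin": 0},
    {"slide": [0.1, -0.01, 0.02], "spin": 0},
    {"slide": [0.1, -0.01, 0.02], "spin": 0},
    {"slide": [0.1, -0.01, 0.02], "spin": 0},
    {"slide": [0.1, -0.01, 0.02], "spin": 0},
    {"slide": [0.1, -0.01, 0.02], "spin": 0},
    {"slide": [0.1, -0.01, 0.02], "spin": 0},
    {"slide": [0.1, -0.01, 0.02], "spin": 0}
  ]
}}

```text
t: 7.27
eef_pos: [-533.8, 918.1, 176.3]
tcp_rot: [3.09, -0.351, 1.98]
ft_force: [0.4, 0.7, -0.4]
opening: 1.002
grip_force: 0.0
```

```bash
python3 -c "
from h import *
go([-330,800,260])"
```

```text
t 7.27 pos [-533.8  918.1  176.3] rpy [ 3.0899 -0.3506  1.9799] F [ 0.4  0.7 -0.4]
n [-0.089  0.335 -0.938] lean 20.3 az 1.83 ytool [0.923 0.381 0.049]
rows 7 slide/row [-0.0533  0.0526 -0.0487] total mm [-149.2  147.2 -136.2] joints [ 2.06  1.27  0.05 -0.08  1.48  1.65]
```

{"op": "carry_out", "data": {
  "moves": [
    {"slide": [0.1, -0.015, 0.02], "spin": 0},
    {"slide": [0.1, -0.015, 0.02], "spin": 0},
    {"slide": [0.1, -0.015, 0.02], "spin": 0},
    {"slide": [0.1, -0.015, 0.02], "spin": 0},
    {"slide": [0.1, -0.015, 0.02], "spin": 0},
    {"slide": [0.1, -0.015, 0.02], "spin": 0},
    {"slide": [0.1, -0.015, 0.02], "spin": 0},
    {"slide": [0.1, -0.015, 0.02], "spin": 0},
    {"slide": [0.1, -0.015, 0.02], "spin": 0},
    {"slide": [0.1, -0.015, 0.02], "spin": 0},
    {"slide": [0.1, -0.015, 0.02], "spin": 0},
    {"slide": [0.1, -0.015, 0.02], "spin": 0}
  ]
}}

```text
t: 8.27
eef_pos: [-572.7, 973.9, 218.0]
tcp_rot: [3.127, -0.635, 1.991]
ft_force: [0.8, 0.2, 0.2]
opening: 1.001
grip_force: 0.0
```

```bash
python3 -c "
from h import *
go([-330,800,260])"
```

```text
t 8.27 pos [-572.7  973.9  218. ] rpy [ 3.1269 -0.6354  1.9906] F [0.8 0.2 0.2]
n [-0.228  0.548 -0.805] lean 36.41 az 1.966 ytool [0.917 0.4   0.012]
rows 8 slide/row [-0.057   0.048  -0.0577] total mm [-182.5  153.4 -184.5] joints [ 2.06  1.26  0.05 -0.06  1.2   1.65]
```

{"op": "carry_out", "data": {
  "moves": [
    {"slide": [0.1, -0.005, 0.02], "spin": 0},
    {"slide": [0.1, -0.005, 0.02], "spin": 0},
    {"slide": [0.1, -0.005, 0.02], "spin": 0},
    {"slide": [0.1, -0.005, 0.02], "spin": 0},
    {"slide": [0.1, -0.005, 0.02], "spin": 0},
    {"slide": [0, 0, 0], "spin": 0}
  ]
}}

```text
t: 8.77
eef_pos: [-568.3, 993.8, 271.7]
tcp_rot: [3.141, -0.748, 1.991]
ft_force: [1.2, 0.2, -0.3]
opening: 0.998
grip_force: 0.0
```

```bash
python3 -c "
from h import *
go([-330,800,260])
R=None"
```

```text
t 8.77 pos [-568.3  993.8  271.7] rpy [ 3.1412 -0.7478  1.9908] F [ 1.2  0.2 -0.3]
n [-0.277  0.621 -0.733] lean 42.84 az 1.99 ytool [0.913 0.408 0.   ]
rows 8 slide/row [-0.0653  0.0433 -0.0555] total mm [-209.   138.6 -177.7] joints [ 2.04  1.23  0.05 -0.04  1.12  1.62]
```

Lean is 43° and the finger closing line is level and within 2° of the chute axis. Now over to the chute.

```bash
python3 -c "
from h import *
go([533,115,290],True)"
```

```text
t 8.77 pos [-563.   982.   285.7] rpy [ 3.1412 -0.7478  1.9908] F [ 1.2  0.2 -0.3]
n [-0.277  0.621 -0.733] lean 42.84 az 1.99 ytool [0.913 0.408 0.   ]
rows 35 slide/row [-0.0647  0.0463 -0.0604] total mm [-905.2  647.6 -845.2] joints [ 2.04  1.23  0.05 -0.04  1.12  1.62]
```

{"op": "carry_out", "data": {
  "moves": [
    {"slide": [-0.065, 0.046, -0.06], "spin": 0},
    {"slide": [-0.065, 0.046, -0.06], "spin": 0},
    {"slide": [-0.065, 0.046, -0.06], "spin": 0},
    {"slide": [-0.065, 0.046, -0.06], "spin": 0},
    {"slide": [-0.065, 0.046, -0.06], "spin": 0},
    {"slide": [-0.065, 0.046, -0.06], "spin": 0},
    {"slide": [-0.065, 0.046, -0.06], "spin": 0},
    {"slide": [-0.065, 0.046, -0.06], "spin": 0},
    {"slide": [-0.065, 0.046, -0.06], "spin": 0},
    {"slide": [-0.065, 0.046, -0.06], "spin": 0},
    {"slide": [-0.065, 0.046, -0.06], "spin": 0},
    {"slide": [-0.065, 0.046, -0.06], "spin": 0}
  ]
}}

```text
t: 9.77
eef_pos: [-248.2, 744.7, 271.8]
tcp_rot: [3.14, -0.743, 1.994]
ft_force: [0.1, 0.8, 0.1]
opening: 1.004
grip_force: 0.0
```

{"op": "carry_out", "data": {
  "moves": [
    {"slide": [-0.065, 0.046, -0.06], "spin": 0},
    {"slide": [-0.065, 0.046, -0.06], "spin": 0},
    {"slide": [-0.065, 0.046, -0.06], "spin": 0},
    {"slide": [-0.065, 0.046, -0.06], "spin": 0},
    {"slide": [-0.065, 0.046, -0.06], "spin": 0},
    {"slide": [-0.065, 0.046, -0.06], "spin": 0},
    {"slide": [-0.065, 0.046, -0.06], "spin": 0},
    {"slide": [-0.065, 0.046, -0.06], "spin": 0},
    {"slide": [-0.065, 0.046, -0.06], "spin": 0},
    {"slide": [-0.065, 0.046, -0.06], "spin": 0},
    {"slide": [-0.065, 0.046, -0.06], "spin": 0},
    {"slide": [-0.065, 0.046, -0.06], "spin": 0}
  ]
}}

```text
t: 10.77
eef_pos: [126.7, 448.0, 273.5]
tcp_rot: [3.138, -0.743, 1.995]
ft_force: [1.0, 1.2, 0.1]
opening: 0.998
grip_force: 0.0
```

```bash
python3 -c "
from h import *
go([533,115,200],True)"
```

```text
t 10.77 pos [131.9 436.2 287.4] rpy [ 3.1385 -0.7433  1.9954] F [1.  1.2 0.1]
n [-0.276  0.618 -0.736] lean 42.59 az 1.991 ytool [0.912 0.41  0.002]
rows 14 slide/row [-0.0708  0.0418 -0.0437] total mm [-396.3  233.9 -244.8] joints [ 0.75  0.11  2.2   1.01  0.85 -0.37]
```

{"op": "carry_out", "data": {
  "moves": [
    {"slide": [-0.071, 0.042, -0.044], "spin": 0},
    {"slide": [-0.071, 0.042, -0.044], "spin": 0},
    {"slide": [-0.071, 0.042, -0.044], "spin": 0},
    {"slide": [-0.071, 0.042, -0.044], "spin": 0},
    {"slide": [-0.071, 0.042, -0.044], "spin": 0},
    {"slide": [-0.071, 0.042, -0.044], "spin": 0},
    {"slide": [-0.071, 0.042, -0.044], "spin": 0},
    {"slide": [-0.071, 0.042, -0.044], "spin": 0},
    {"slide": [-0.071, 0.042, -0.044], "spin": 0},
    {"slide": [-0.071, 0.042, -0.044], "spin": 0},
    {"slide": [-0.071, 0.042, -0.044], "spin": 0},
    {"slide": [-0.071, 0.042, -0.044], "spin": 0}
  ]
}}

```text
t: 11.77
eef_pos: [472.5, 171.2, 198.1]
tcp_rot: [3.14, -0.742, 1.994]
ft_force: [0.3, 0.7, -0.9]
opening: 0.998
grip_force: 0.0
```

```bash
python3 -c "
from h import *
go([533,115,127],True)
go([505,177,54],True)"
```

```text
t 11.77 pos [477.7 159.5 212.1] rpy [ 3.1396 -0.7421  1.9939] F [ 0.3  0.7 -0.9]
n [-0.276  0.617 -0.737] lean 42.52 az 1.991 ytool [0.912 0.409 0.001]
rows 3 slide/row [-0.0867  0.0267  0.0167] total mm [-104.1   32.1   20. ] joints [-0.11  0.49  1.84  0.65  1.31 -0.87]
t 11.77 pos [477.7 159.5 212.1] rpy [ 3.1396 -0.7421  1.9939] F [ 0.3  0.7 -0.9]
n [-0.276  0.617 -0.737] lean 42.52 az 1.991 ytool [0.912 0.409 0.001]
rows 5 slide/row [-0.0516  0.0159  0.0599] total mm [-103.3   31.8  119.8] joints [-0.11  0.49  1.84  0.65  1.31 -0.87]
```

Now go to the pre-grasp, then check with the cameras.

{"op": "carry_out", "data": {
  "moves": [
    {"slide": [-0.087, 0.027, 0.017], "spin": 0},
    {"slide": [-0.087, 0.027, 0.017], "spin": 0},
    {"slide": [-0.087, 0.027, 0.017], "spin": 0},
    {"slide": [0, 0, 0.06], "spin": 0},
    {"slide": [0, 0, 0.06], "spin": 0},
    {"slide": [0, 0, 0], "spin": 0},
    {"slide": [0, 0, 0], "spin": 0}
  ]
}}

```text
t: 12.35
eef_pos: [513.0, 158.4, 77.1]
tcp_rot: [-3.141, -0.743, 1.994]
ft_force: [-0.3, -0.4, -0.3]
opening: 1.002
grip_force: 0.0
```

Run:
```python
from h import *
from cell import *
import cv2
go([505,177,54],True)
a=cv2.resize(read_camera("top")["color"][140:250,150:260],None,fx=3.6,fy=3.6,interpolation=3)
b=cv2.resize(read_camera("side")["color"][110:220,150:260],None,fx=3.6,fy=3.6,interpolation=3)
cv2.imwrite("pics/p1.png",cv2.cvtColor(np.hstack([a,b]),cv2.COLOR_RGB2BGR))
s=state();R=Ro.from_euler("xyz",s["tcp_rot"]).as_matrix();g=s["eef_pos"]-19*R[:,2]
for d,n in((0,"grasp"),(19,"tip")):
  for y in(-47,0,47):print(n,y,((proj("top",g+R[:,2]*d+R[:,1]*y)-[150,140])*3.6).round(),((proj("side",g+R[:,2]*d+R[:,1]*y)-[150,110])*3.6+[396,0]).round())
```

```text
t 12.35 pos [518.3 146.6  91.1] rpy [-3.1415 -0.7432  1.9939] F [-0.3 -0.4 -0.3]
n [-0.278  0.617 -0.736] lean 42.58 az 1.994 ytool [ 0.912  0.411 -0.   ]
rows 2 slide/row [-0.0009  0.0004  0.0622] total mm [-0.7  0.3 49.7] joints [-0.13  0.72  1.82  0.68  1.16 -1.01]
grasp -47 [226. 236.] [630. 217.]
grasp 0 [201. 179.] [657. 181.]
grasp 47 [176. 123.] [682. 146.]
tip -47 [213. 244.] [618. 225.]
tip 0 [188. 188.] [645. 189.]
tip 47 [164. 132.] [670. 154.]
```

View pics/p1.png

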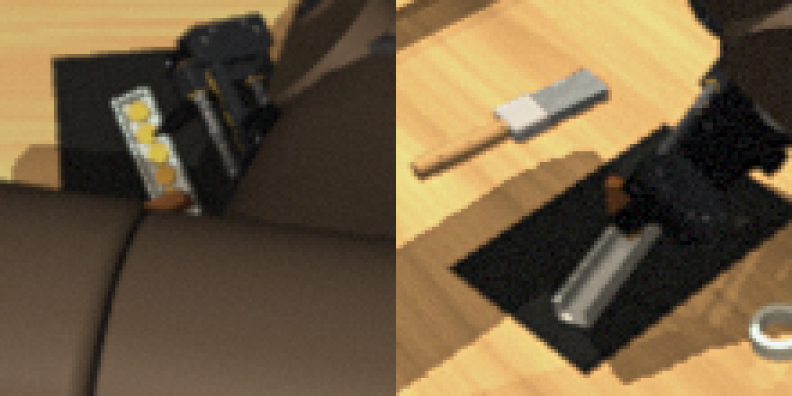

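The top view shows the rear fingertip at (165,130), as predicted, with the fingers beside the handle at (165,203). The side view shows the front finger about to pass in front of the handle at (618,190). That's aligned, so I'll advance along the tool axis and close.

{"op": "carry_out", "data": {
  "moves": [
    {"slide": [0, 0, 0.045], "spin": 0},
    {"slide": [0, 0, 0.045], "spin": 0},
    {"slide": [0, 0, 0.034], "spin": 0},
    {"slide": [0, 0, 0], "spin": 0}
  ]
}}

```text
t: 12.78
eef_pos: [498.9, 189.5, 40.2]
tcp_rot: [3.141, -0.743, 1.994]
ft_force: [0.5, -0.0, -0.8]
opening: 1.004
grip_force: 0.0
```

{"op": "carry_out", "data": {
  "moves": [
    {"slide": [0, 0, 0], "spin": 0},
    {"slide": [0, 0, 0], "spin": 0},
    {"slide": [0, 0, 0], "spin": 0},
    {"slide": [0, 0, 0], "spin": 0},
    {"slide": [0, 0, 0], "spin": 0},
    {"slide": [0, 0, 0], "spin": 0},
    {"slide": [0, 0, 0], "spin": 0},
    {"slide": [0, 0, 0], "spin": 0},
    {"slide": [0, 0, 0], "spin": 0},
    {"slide": [0, 0, 0], "spin": 0}
  ],
  "hand": 1
}}

```text
t: 13.62
eef_pos: [499.6, 188.7, 40.8]
tcp_rot: [3.14, -0.743, 1.994]
ft_force: [-0.2, 0.7, 0.8]
opening: 0.36
grip_force: 0.0
```

Run:
```python
from h import *
go([505,177,54],True)
```

```text
t 13.62 pos [504.9 177.   54.8] rpy [ 3.1402 -0.7426  1.994 ] F [-0.2  0.7  0.8]
n [-0.276  0.617 -0.737] lean 42.55 az 1.992 ytool [0.912 0.41  0.001]
rows 1 slide/row [-0.0013  0.0003  0.0014] total mm [-0.5  0.1  0.6] joints [-0.08  0.77  1.86  0.74  1.07 -1.06]
```

Fingers are still closing.

{"op": "carry_out", "data": {
  "moves": [
    {"slide": [0, 0, 0], "spin": 0},
    {"slide": [0, 0, 0], "spin": 0},
    {"slide": [0, 0, 0], "spin": 0},
    {"slide": [0, 0, 0], "spin": 0},
    {"slide": [0, 0, 0], "spin": 0},
    {"slide": [0, 0, 0], "spin": 0},
    {"slide": [0, 0, 0], "spin": 0}
  ]
}}

```text
t: 14.2
eef_pos: [499.7, 188.7, 40.7]
tcp_rot: [3.14, -0.743, 1.994]
ft_force: [0.8, -0.3, 0.6]
opening: 0.125
grip_force: 30.0
```

Run:
```python
from h import *
from cell import *
import cv2
go([505,177,104],True)
b=cv2.resize(read_camera("side")["color"][125:225,150:250],None,fx=5,fy=5,interpolation=3)
cv2.imwrite("pics/p2.png",cv2.cvtColor(b,cv2.COLOR_RGB2BGR))
```

```text
t 14.2 pos [504.9 176.9  54.7] rpy [ 3.1402 -0.7425  1.9939] F [ 0.8 -0.3  0.6]
n [-0.276  0.617 -0.737] lean 42.54 az 1.992 ytool [0.912 0.41  0.001]
rows 2 slide/row [ 0.0417  0.0002 -0.0454] total mm [ 33.3   0.1 -36.3] joints [-0.08  0.77  1.86  0.74  1.07 -1.06]
```

View pics/p2.png

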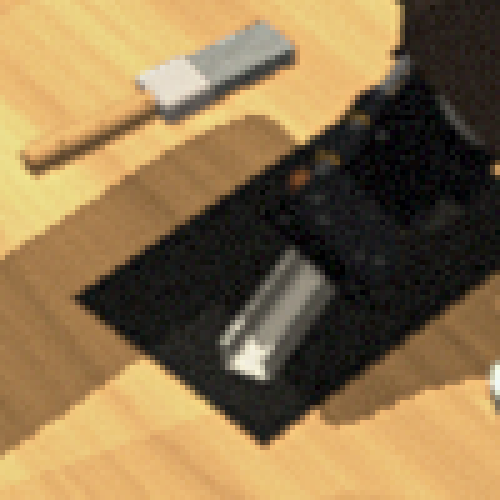

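The handle is gripped: opening 11.9 mm at 30 N, nose at crop (250,365), and the chute lies flat. Now a smooth vertical lift.

{"op": "carry_out", "data": {
  "moves": [
    {"slide": [0.0068, 0, -0.0074], "spin": 0},
    {"slide": [0.0135, 0, -0.0147], "spin": 0},
    {"slide": [0.0203, 0, -0.0221], "spin": 0},
    {"slide": [0.027, 0, -0.0295], "spin": 0},
    {"slide": [0.027, 0, -0.0295], "spin": 0},
    {"slide": [0.027, 0, -0.0295], "spin": 0},
    {"slide": [0.027, 0, -0.0295], "spin": 0},
    {"slide": [0.027, 0, -0.0295], "spin": 0},
    {"slide": [0.0237, 0, -0.0258], "spin": 0},
    {"slide": [0.0169, 0, -0.0184], "spin": 0},
    {"slide": [0.0101, 0, -0.0111], "spin": 0},
    {"slide": [0.0068, 0, -0.0074], "spin": 0}
  ]
}}

```text
t: 15.25
eef_pos: [499.6, 188.5, 179.6]
tcp_rot: [3.139, -0.742, 1.995]
ft_force: [-0.1, 0.2, -3.6]
opening: 0.124
grip_force: 30.0
```

Run:
```python
from h import *
from cell import *
# nose (middle of lower edge) target: 10 mm beyond jar axis? choose 8 mm short of axis
J=np.array([531.5,-144.5]);h=-Ro.from_euler("xyz",state()["tcp_rot"]).as_matrix()[:2,1]
for off in(-8,):
    g=J+h*off-h*100;print(h,g);go([*g,193],True)
```

```text
[-0.91216581 -0.40981786] [ 630.01390741 -100.23967147]
t 15.25 pos [504.8 176.8 193.6] rpy [ 3.1393 -0.7421  1.9946] F [-0.1  0.2 -3.6]
n [-0.276  0.617 -0.737] lean 42.52 az 1.991 ytool [0.912 0.41  0.002]
rows 8 slide/row [-0.0702  0.0002 -0.0641] total mm [-224.5    0.7 -205. ] joints [-0.08  0.55  1.79  0.67  1.29 -0.86]
```

{"op": "carry_out", "data": {
  "moves": [
    {"slide": [-0.0129, 0.0003, -0.0118], "spin": 0},
    {"slide": [-0.0258, 0.0005, -0.0236], "spin": 0},
    {"slide": [-0.0388, 0.0008, -0.0354], "spin": 0},
    {"slide": [-0.0517, 0.0011, -0.0472], "spin": 0},
    {"slide": [-0.0591, 0.0012, -0.0539], "spin": 0},
    {"slide": [-0.0591, 0.0012, -0.0539], "spin": 0},
    {"slide": [-0.0591, 0.0012, -0.0539], "spin": 0},
    {"slide": [-0.0591, 0.0012, -0.0539], "spin": 0},
    {"slide": [-0.0517, 0.0011, -0.0472], "spin": 0},
    {"slide": [-0.0388, 0.0008, -0.0354], "spin": 0},
    {"slide": [-0.0258, 0.0005, -0.0236], "spin": 0},
    {"slide": [-0.0129, 0.0003, -0.0118], "spin": 0}
  ]
}}

```text
t: 16.25
eef_pos: [613.6, -57.3, 176.4]
tcp_rot: [-3.141, -0.743, 1.99]
ft_force: [-0.1, -0.1, -3.8]
opening: 0.126
grip_force: 30.0
```

Run:
```python
from h import *
go([633.7,-98.6,190],True)
```

```text
t 16.25 pos [618.8 -69.1 190.4] rpy [-3.1413 -0.7433  1.9903] F [-0.1 -0.1 -3.8]
n [-0.276  0.618 -0.736] lean 42.59 az 1.991 ytool [ 0.913  0.408 -0.   ]
rows 1 slide/row [-0.0615  0.0039 -0.0551] total mm [-24.6   1.6 -22. ] joints [-0.41  0.74  1.39  0.48  1.6  -0.96]
```

{"op": "carry_out", "data": {
  "moves": [
    {"slide": [-0.0092, 0.0006, -0.0083], "spin": 0},
    {"slide": [-0.0166, 0.0011, -0.0149], "spin": 0},
    {"slide": [-0.0166, 0.0011, -0.0149], "spin": 0},
    {"slide": [-0.0117, 0.0007, -0.0105], "spin": 0},
    {"slide": [-0.0074, 0.0005, -0.0066], "spin": 0},
    {"slide": [0, 0, 0], "spin": 0},
    {"slide": [0, 0, 0], "spin": 0}
  ]
}}

```text
t: 16.83
eef_pos: [628.0, -83.6, 177.6]
tcp_rot: [3.14, -0.743, 1.994]
ft_force: [-0.7, 0.6, -3.4]
opening: 0.123
grip_force: 30.0
```

Run:
```python
from h import *
from cell import *
import cv2
go([633.7,-98.6,190],True)
ct,cs=read_camera("top"),read_camera("side")
a=cv2.resize(ct["color"][150:230,265:345],None,fx=5,fy=5,interpolation=3)
b=cv2.resize(cs["color"][160:240,260:340],None,fx=5,fy=5,interpolation=3)
cv2.imwrite("pics/p3.png",cv2.cvtColor(np.hstack([a,b]),cv2.COLOR_RGB2BGR))
s=state();R=Ro.from_euler("xyz",s["tcp_rot"]).as_matrix();g=s["eef_pos"]-19*R[:,2]
h=-R[:,1]
w=np.cross([0,0,1],h)
for v in(-15,15):
    p=g+h*100+v*w-[0,0,30.7];print("nose wall top",v,((proj("top",p)-[265,150])*5).round(),((proj("side",p)-[260,160])*5+[400,0]).round())
```

```text
t 16.83 pos [633.3 -95.3 191.6] rpy [ 3.1403 -0.7427  1.994 ] F [-0.7  0.6 -3.4]
n [-0.277  0.617 -0.737] lean 42.55 az 1.992 ytool [0.912 0.41  0.001]
rows 1 slide/row [-0.0086 -0.0025 -0.0024] total mm [-3.4 -1.  -1. ] joints [-0.43  0.77  1.32  0.46  1.65 -0.96]
nose wall top -15 [212. 154.] [554. 148.]
nose wall top 15 [265. 130.] [610. 164.]
```

View pics/p3.png

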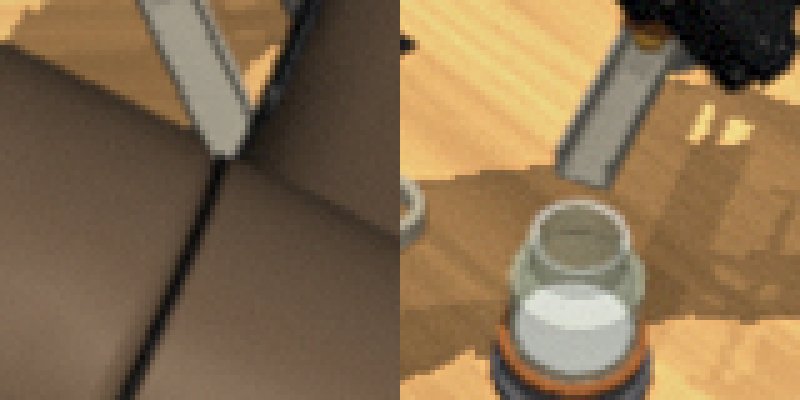

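The side crop shows the nose end at (558..612,170..188), level and just short of the mouth, whose ellipse is centred at (580,237). Both agree with the prediction to about 1 px. The top view is hidden by the arm. I'll compute the relative offset and the contact plan.

```bash
cat >> h.py <<'E'
def pose():
    from cell import state
    s=state();R=Ro.from_euler("xyz",s["tcp_rot"]).as_matrix();return s,R,s["eef_pos"]-19*R[:,2]
def lift(Rc,nose,J,zr):
    """height (z) of nose point for chute underside just touching rim, Rc chute axes"""
    a=np.linspace(0,2*np.pi,721);b=0
    P=np.vstack([J+r*np.c_[np.cos(a),np.sin(a)] for r in(22,24,26)])-nose
    uv=np.linalg.solve(Rc[:2,:2],P.T).T            # u along chute x, v along y on underside plane
    k=(uv[:,0]<=0)&(uv[:,0]>-200)&(abs(uv[:,1])<=15)
    dz=uv@Rc[2,:2];return zr-dz[k].min(),uv[k][dz[k].argmin()]
E
python3 - <<'E'
from h import *
s,R,g=pose();h=-R[:2,1];w=np.array([-h[1],h[0]])
n=ray("side",[260+184/5-.4,160+188/5-.4],g[2]-52.7)
print("nose seen",n,"by arm",g[:2]+100*h)
for z in(110,116,122):
    m=ray("side",[260+180/5-.4,160+237/5-.4],z);d=n[:2]-m[:2];print(z,m,"nose off along,left",d@h,d@w)
E
```

```text
nose seen [ 542.33973194 -137.03213288  139.0441145 ] by arm [ 541.99385968 -136.06203379]
110 [ 536.13288658 -142.14842711  110.        ] nose off along,left -7.759140925041032 -2.1206288467129393
116 [ 532.19886703 -145.70945993  116.        ] nose off along,left -12.807547883744181 -3.754955915175217
122 [ 528.26484748 -149.27049274  122.        ] nose off along,left -17.855954842447517 -5.38928298363735
```

{"op": "carry_out", "data": {
  "moves": [
    {"slide": [-0.0035, -0.0002, 0.0024], "spin": 0},
    {"slide": [-0.0069, -0.0003, 0.0048], "spin": 0},
    {"slide": [-0.0087, -0.0004, 0.0061], "spin": 0},
    {"slide": [-0.0087, -0.0004, 0.0061], "spin": 0},
    {"slide": [-0.0052, -0.0001, 0.0036], "spin": 0},
    {"slide": [-0.0017, 0, 0.0012], "spin": 0},
    {"slide": [0, 0, 0], "spin": 0},
    {"slide": [0, 0, 0], "spin": 0}
  ]
}}

```text
t: 17.6
eef_pos: [629.1, -87.3, 161.1]
tcp_rot: [3.14, -0.743, 1.994]
ft_force: [-0.5, -0.3, -4.2]
opening: 0.124
grip_force: 30.0
```

Run:
```python
from h import *
go([634.3,-98.9,174],True)
```

```text
t 17.6 pos [634.4 -99.1 175.1] rpy [ 3.1402 -0.7426  1.9938] F [-0.5 -0.3 -4.2]
n [-0.276  0.617 -0.737] lean 42.55 az 1.992 ytool [0.912 0.41  0.001]
rows 1 slide/row [-0.0016 -0.      0.0024] total mm [-0.6 -0.   1. ] joints [-0.44  0.79  1.32  0.46  1.63 -0.98]
```

{"op": "carry_out", "data": {
  "moves": [
    {"slide": [-0.002, 0, 0.0022], "spin": 0},
    {"slide": [0, 0, 0], "spin": 0},
    {"slide": [0, 0, 0], "spin": 0}
  ]
}}

```text
t: 17.85
eef_pos: [629.1, -87.3, 160.0]
tcp_rot: [3.14, -0.742, 1.994]
ft_force: [0.0, -0.6, -2.6]
opening: 0.124
grip_force: 30.0
```

{"op": "carry_out", "data": {
  "moves": [
    {"slide": [-0.0017, 0, 0.0018], "spin": 0},
    {"slide": [0, 0, 0], "spin": 0},
    {"slide": [0, 0, 0], "spin": 0}
  ]
}}

```text
t: 18.1
eef_pos: [629.1, -87.3, 159.0]
tcp_rot: [3.14, -0.743, 1.994]
ft_force: [0.2, -0.3, -2.7]
opening: 0.122
grip_force: 30.0
```

{"op": "carry_out", "data": {
  "moves": [
    {"slide": [-0.0017, 0, 0.0018], "spin": 0},
    {"slide": [0, 0, 0], "spin": 0},
    {"slide": [0, 0, 0], "spin": 0}
  ]
}}

```text
t: 18.35
eef_pos: [629.1, -87.3, 157.9]
tcp_rot: [3.14, -0.743, 1.994]
ft_force: [-0.1, 1.3, -3.4]
opening: 0.121
grip_force: 30.0
```

{"op": "carry_out", "data": {
  "moves": [
    {"slide": [-0.0017, 0, 0.0018], "spin": 0},
    {"slide": [0, 0, 0], "spin": 0},
    {"slide": [0, 0, 0], "spin": 0}
  ]
}}

```text
t: 18.6
eef_pos: [629.1, -87.3, 156.9]
tcp_rot: [3.14, -0.743, 1.994]
ft_force: [-0.4, -0.3, -2.6]
opening: 0.123
grip_force: 30.0
```

{"op": "carry_out", "data": {
  "moves": [
    {"slide": [-0.0017, 0, 0.0018], "spin": 0},
    {"slide": [0, 0, 0], "spin": 0},
    {"slide": [0, 0, 0], "spin": 0}
  ]
}}

```text
t: 18.85
eef_pos: [629.1, -87.3, 155.9]
tcp_rot: [3.14, -0.743, 1.994]
ft_force: [0.3, -0.1, -1.9]
opening: 0.127
grip_force: 30.0
```

{"op": "carry_out", "data": {
  "moves": [
    {"slide": [-0.0014, 0, 0.0015], "spin": 0},
    {"slide": [0, 0, 0], "spin": 0},
    {"slide": [0, 0, 0], "spin": 0}
  ]
}}

```text
t: 19.1
eef_pos: [629.1, -87.4, 155.1]
tcp_rot: [3.14, -0.743, 1.994]
ft_force: [-0.8, 0.5, -2.8]
opening: 0.123
grip_force: 30.0
```

Run:
```python
from h import *
s,R,g=pose();print(g,g[2]-52.7,s["ft_force"],s["moment"])
```

```text
[634.36022391 -99.09186056 169.11089643] 116.41089643016473 [-0.77493581  0.47765667 -2.84707771] [-0.71055713 -0.20466936  0.02174993]
```

{"op": "carry_out", "data": {
  "moves": [
    {"slide": [-0.0017, 0, 0.0018], "spin": 0},
    {"slide": [0, 0, 0], "spin": 0},
    {"slide": [0, 0, 0], "spin": 0}
  ]
}}

```text
t: 19.35
eef_pos: [629.1, -87.4, 154.1]
tcp_rot: [3.14, -0.743, 1.994]
ft_force: [-0.6, -0.0, -3.5]
opening: 0.126
grip_force: 30.0
```

{"op": "carry_out", "data": {
  "moves": [
    {"slide": [-0.0017, 0, 0.0018], "spin": 0},
    {"slide": [0, 0, 0], "spin": 0},
    {"slide": [0, 0, 0], "spin": 0}
  ]
}}

```text
t: 19.6
eef_pos: [629.1, -87.4, 153.1]
tcp_rot: [3.14, -0.743, 1.994]
ft_force: [-0.6, -0.3, -2.8]
opening: 0.124
grip_force: 30.0
```

{"op": "carry_out", "data": {
  "moves": [
    {"slide": [-0.0017, 0, 0.0018], "spin": 0},
    {"slide": [0, 0, 0], "spin": 0},
    {"slide": [0, 0, 0], "spin": 0}
  ]
}}

```text
t: 19.85
eef_pos: [629.3, -87.4, 152.7]
tcp_rot: [3.14, -0.742, 1.994]
ft_force: [1.4, -1.3, 1.4]
opening: 0.127
grip_force: 30.0
```

Contact: Fz rose by about 4.4 N, which puts the rim at about z 114. Now I'll compute the tilt path, spinning about the leaning tool axis while the underside stays tangent to the rim.

```bash
cat > plan.py <<'E'
from h import *
import json,sys
J=np.array([533.,-144.5]);ZR=114.0;AL=-12.;OFF=np.array([100,0,-52.7])
def setup():
    """body-fixed chute axes in tool frame, stored when level"""
    s,R,g=pose();x=-R[:,1].copy();x[2]=0;x/=np.linalg.norm(x);z=np.array([0,0,1.]);Rc=np.c_[x,np.cross(z,x),z]
    json.dump({"B":(R.T@Rc).tolist(),"R0":R.tolist()},open("b.json","w"))
def ideal(th,al=AL):
    d=json.load(open("b.json"));R=np.array(d["R0"])@Ro.from_euler("z",th,degrees=True).as_matrix();Rc=R@np.array(d["B"])
    hx=Rc[:2,0]/np.linalg.norm(Rc[:2,0]);N=J+al*hx;z,c=lift(Rc,N,J,ZR)
    nose=np.r_[N,z];return R,Rc,nose-Rc@OFF,c
def theta():
    d=json.load(open("b.json"));_,R,_=pose();return Ro.from_matrix(np.array(d["R0"]).T@R).as_rotvec(degrees=True)
E
python3 - <<'E'
from plan import *
setup();s,R,g=pose();print("F",s["ft_force"],"g",g)
print(ideal(0)[2])
for sg in(1,-1):
  for th in(12,24,30,36,42):
    R,Rc,gg,c=ideal(sg*th);print(sg*th,"tilt",np.degrees(-np.arcsin(Rc[2,0])).round(1),"roll",np.degrees(np.arcsin(Rc[2,1])).round(1),"head",np.arctan2(Rc[1,0],Rc[0,0]).round(2),"g",gg.round(1),"contact",c.round(1))
E
```

```text
F [ 1.40664112 -1.32833944  1.38160154] g [634.54126321 -99.12305939 166.68837122]
[635.16736557 -98.61068301 166.7       ]
12 tilt -8.1 roll 0.6 head -2.87 g [ 647.1 -112.7  154.1] contact [-14.1  -1.9]
24 tilt -16.0 roll 2.4 head -3.04 g [ 654.7 -129.3  141.2] contact [-14.3  -4.1]
30 tilt -19.8 roll 3.8 head -3.12 g [ 656.8 -138.3  134.9] contact [-14.4  -5.4]
36 tilt -23.4 roll 5.4 head 3.07 g [ 657.7 -147.7  128.8] contact [-14.6  -6.5]
42 tilt -26.9 roll 7.3 head 2.98 g [ 657.3 -157.4  123. ] contact [-14.9  -8.1]
-12 tilt 8.1 roll 0.6 head -2.56 g [619.5 -87.4 179.8] contact [ -4.1 -15. ]
-24 tilt 16.0 roll 2.5 head -2.4 g [600.6 -79.6 191.6] contact [ -4.2 -14.9]
-30 tilt 19.7 roll 3.9 head -2.32 g [590.2 -77.1 196.9] contact [ -4. -15.]
-36 tilt 23.4 roll 5.5 head -2.23 g [579.3 -75.5 201.7] contact [ -3.9 -15. ]
-42 tilt 26.9 roll 7.4 head -2.13 g [568.  -74.8 206. ] contact [ -3.7 -14.9]
```

```bash
cat >> plan.py <<'E'
def rows(t1,step=1.5,dz=0.,t0=None):
    s,_,g=pose();th=theta();t0=th[2] if t0 is None else t0
    R,Rc,gi,_=ideal(t0);print("t",round(s["t"],2),"th",th.round(2),"F",s["ft_force"].round(1),"M",s["moment"].round(2),"g-ideal",(g-gi).round(2))
    n=int(round(abs(t1-t0)/step))
    for k in range(n):
        a=t0+(t1-t0)*k/n;b=t0+(t1-t0)*(k+1)/n
        d=ideal(b)[2]-ideal(a)[2];d[2]+=dz/n
        print((ideal((a+b)/2)[0].T@d/400).round(4).tolist(),"spin",round((b-a)/30,4))
E
python3 -c "
from plan import *
rows(-9)"
```

```text
t 19.85 th [0. 0. 0.] F [ 1.4 -1.3  1.4] M [-0.44  0.23 -0.05] g-ideal [-0.63 -0.51 -0.01]
[0.0069, -0.0023, 0.0005] spin -0.05
[0.0069, -0.0023, 0.0005] spin -0.05
[0.0069, -0.0023, 0.0005] spin -0.05
[0.0069, -0.0023, 0.0005] spin -0.05
[0.0069, -0.0023, 0.0005] spin -0.05
[0.0069, -0.0023, 0.0005] spin -0.05
```

{"op": "carry_out", "data": {
  "moves": [
    {"slide": [0.0069, -0.0023, 0.0005], "spin": -0.05},
    {"slide": [0.0069, -0.0023, 0.0005], "spin": -0.05},
    {"slide": [0.0069, -0.0023, 0.0005], "spin": -0.05},
    {"slide": [0, 0, 0], "spin": 0},
    {"slide": [0, 0, 0], "spin": 0}
  ]
}}

```text
t: 20.27
eef_pos: [623.8, -82.8, 157.5]
tcp_rot: [3.069, -0.739, 2.099]
ft_force: [1.1, -0.1, 0.7]
opening: 0.122
grip_force: 30.0
```

```bash
python3 -c "
from plan import *
rows(-10.5)"
```

```text
t 20.27 th [ 0.02  0.   -4.44] F [ 1.1 -0.1  0.7] M [-0.56  0.17  0.02] g-ideal [-0.7  -0.37 -0.21]
[0.007, -0.0024, 0.0005] spin -0.0505
[0.007, -0.0024, 0.0005] spin -0.0505
[0.007, -0.0024, 0.0005] spin -0.0505
[0.007, -0.0024, 0.0005] spin -0.0505
```

{"op": "carry_out", "data": {
  "moves": [
    {"slide": [0.007, -0.0024, 0.0005], "spin": -0.05},
    {"slide": [0.007, -0.0024, 0.0005], "spin": -0.05},
    {"slide": [0.007, -0.0024, 0.0005], "spin": -0.05},
    {"slide": [0.007, -0.0024, 0.0005], "spin": -0.05},
    {"slide": [0, 0, 0], "spin": 0},
    {"slide": [0, 0, 0], "spin": 0}
  ]
}}

```text
t: 20.77
eef_pos: [615.8, -77.2, 163.9]
tcp_rot: [2.976, -0.727, 2.238]
ft_force: [0.6, -0.2, -0.0]
opening: 0.124
grip_force: 30.0
```

```bash
python3 -c "
from plan import *
rows(-18)"
```

```text
t 20.77 th [ 1.00e-02  1.00e-02 -1.04e+01] F [ 0.6 -0.2 -0. ] M [-0.56  0.04 -0.02] g-ideal [-0.7  -0.22 -0.25]
[0.007, -0.0024, 0.0004] spin -0.0506
[0.007, -0.0024, 0.0005] spin -0.0506
[0.007, -0.0024, 0.0005] spin -0.0506
[0.007, -0.0024, 0.0005] spin -0.0506
[0.0071, -0.0024, 0.0004] spin -0.0506
```

{"op": "carry_out", "data": {
  "moves": [
    {"slide": [0.0069, -0.0024, 0.0006], "spin": -0.05},
    {"slide": [0.0069, -0.0024, 0.0006], "spin": -0.05},
    {"slide": [0.0069, -0.0024, 0.0006], "spin": -0.05},
    {"slide": [0.0069, -0.0024, 0.0006], "spin": -0.05},
    {"slide": [0, 0, 0], "spin": 0},
    {"slide": [0, 0, 0], "spin": 0}
  ]
}}

```text
t: 21.27
eef_pos: [606.9, -72.5, 169.9]
tcp_rot: [2.887, -0.705, 2.374]
ft_force: [1.7, -1.7, 1.2]
opening: 0.124
grip_force: 30.0
```

```bash
python3 -c "
from plan import *
rows(-21)"
```

```text
t 21.27 th [ 1.000e-02  1.000e-02 -1.639e+01] F [ 1.7 -1.7  1.2] M [-0.62  0.09 -0.08] g-ideal [-0.73 -0.1  -0.42]
[0.0072, -0.0024, 0.0004] spin -0.0512
[0.0072, -0.0024, 0.0004] spin -0.0512
[0.0072, -0.0024, 0.0004] spin -0.0512
```

{"op": "carry_out", "data": {
  "moves": [
    {"slide": [0.0071, -0.0024, 0.0004], "spin": -0.05},
    {"slide": [0.0071, -0.0024, 0.0004], "spin": -0.05},
    {"slide": [0.0071, -0.0024, 0.0004], "spin": -0.05},
    {"slide": [0.0071, -0.0024, 0.0004], "spin": -0.05},
    {"slide": [0, 0, 0], "spin": 0},
    {"slide": [0, 0, 0], "spin": 0}
  ]
}}

```text
t: 21.77
eef_pos: [597.1, -68.7, 175.7]
tcp_rot: [2.804, -0.675, 2.504]
ft_force: [-0.2, -1.5, 0.8]
opening: 0.12
grip_force: 30.0
```

```bash
python3 -c "
from plan import *
rows(-27)"
```

```text
t 21.77 th [ 3.000e-02  2.000e-02 -2.237e+01] F [-0.2 -1.5  0.8] M [-0.65  0.12  0.04] g-ideal [-0.95  0.02 -0.42]
[0.0072, -0.0024, 0.0004] spin -0.0514
[0.0072, -0.0024, 0.0004] spin -0.0514
[0.0073, -0.0024, 0.0003] spin -0.0514
```

{"op": "carry_out", "data": {
  "moves": [
    {"slide": [0.0071, -0.0024, 0.0004], "spin": -0.05},
    {"slide": [0.0071, -0.0024, 0.0004], "spin": -0.05},
    {"slide": [0.0071, -0.0024, 0.0004], "spin": -0.05},
    {"slide": [0.0072, -0.0024, 0.0004], "spin": -0.05},
    {"slide": [0, 0, 0], "spin": 0},
    {"slide": [0, 0, 0], "spin": 0},
    {"slide": [0, 0, 0], "spin": 0}
  ]
}}

```text
t: 22.35
eef_pos: [586.8, -65.9, 181.1]
tcp_rot: [2.729, -0.636, 2.627]
ft_force: [0.4, -2.2, 0.8]
opening: 0.124
grip_force: 30.0
```

```bash
python3 -c "
from plan import *
rows(-33)"
```

```text
t 22.35 th [ 3.000e-02  2.000e-02 -2.838e+01] F [ 0.4 -2.2  0.8] M [-0.83  0.07  0.16] g-ideal [-0.99  0.04 -0.41]
[0.0073, -0.0023, 0.0003] spin -0.0513
[0.0073, -0.0024, 0.0004] spin -0.0513
[0.0074, -0.0023, 0.0003] spin -0.0513
```

{"op": "carry_out", "data": {
  "moves": [
    {"slide": [0.0073, -0.0023, 0.0003], "spin": -0.05},
    {"slide": [0.0073, -0.0023, 0.0003], "spin": -0.05},
    {"slide": [0.0073, -0.0023, 0.0003], "spin": -0.05},
    {"slide": [0.0073, -0.0023, 0.0003], "spin": -0.05},
    {"slide": [0, 0, 0], "spin": 0},
    {"slide": [0, 0, 0], "spin": 0},
    {"slide": [0, 0, 0], "spin": 0}
  ]
}}

```text
t: 22.93
eef_pos: [575.8, -63.7, 186.3]
tcp_rot: [2.662, -0.592, 2.743]
ft_force: [-0.9, -1.6, 0.8]
opening: 0.122
grip_force: 30.0
```

```bash
python3 -c "
from plan import *
rows(-39)"
```

```text
t 22.93 th [ 3.000e-02  5.000e-02 -3.439e+01] F [-0.9 -1.6  0.8] M [-0.85  0.24  0.18] g-ideal [-1.25  0.33 -0.13]
[0.0073, -0.0023, 0.0004] spin -0.0512
[0.0074, -0.0023, 0.0002] spin -0.0512
[0.0074, -0.0023, 0.0002] spin -0.0512
```

{"op": "carry_out", "data": {
  "moves": [
    {"slide": [0.0073, -0.0023, 0.0003], "spin": -0.05},
    {"slide": [0.0073, -0.0023, 0.0003], "spin": -0.05},
    {"slide": [0.0074, -0.0023, 0.0003], "spin": -0.05},
    {"slide": [0.0074, -0.0023, 0.0003], "spin": -0.05},
    {"slide": [0, 0, 0], "spin": 0},
    {"slide": [0, 0, 0], "spin": 0},
    {"slide": [0, 0, 0], "spin": 0},
    {"slide": [0, 0, 0], "spin": 0},
    {"slide": [0, 0, 0], "spin": 0}
  ]
}}

```text
t: 23.68
eef_pos: [564.4, -62.7, 191.0]
tcp_rot: [2.603, -0.54, 2.852]
ft_force: [-0.2, -1.3, 2.6]
opening: 0.124
grip_force: 30.0
```

Run:
```python
from plan import *
from cell import *
import cv2
rows(-46)
ct,cs=read_camera("top"),read_camera("side")
a=cv2.resize(ct["color"][130:230,245:345],None,fx=4,fy=4,interpolation=3)
b=cv2.resize(cs["color"][140:240,250:350],None,fx=4,fy=4,interpolation=3)
cv2.imwrite("pics/p4.png",cv2.cvtColor(np.hstack([a,b]),cv2.COLOR_RGB2BGR))
```

```text
t 23.68 th [ 1.000e-02  3.000e-02 -4.045e+01] F [-0.2 -1.3  2.6] M [-0.67  0.2   0.12] g-ideal [-1.27  0.48  0.06]
[0.0068, -0.002, 0.0001] spin -0.0463
[0.0067, -0.0021, 0.0003] spin -0.0463
[0.0067, -0.0021, 0.0003] spin -0.0463
[0.0069, -0.0019, 0.0001] spin -0.0463
```

View pics/p4.png

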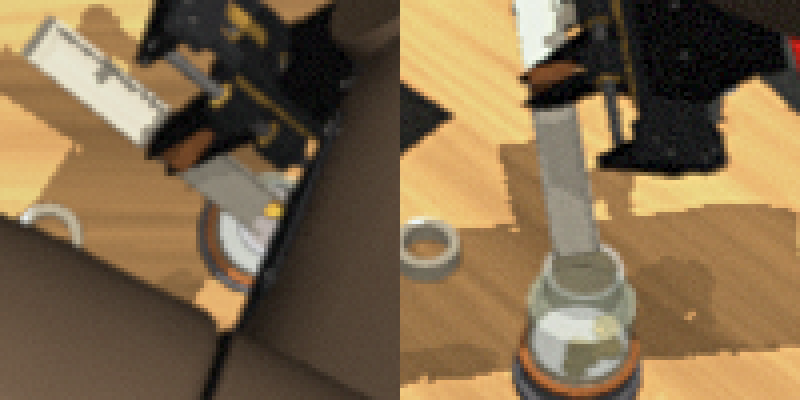

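The top view shows the trough behind the handle empty. The side view shows the trough ahead of the handle empty, with brass inside the jar at (590,345). A stud could still be hidden under the handle, so I'll tilt a little further and check again.

{"op": "carry_out", "data": {
  "moves": [
    {"slide": [0.0069, -0.002, 0.0001], "spin": -0.047},
    {"slide": [0.0069, -0.002, 0.0001], "spin": -0.047},
    {"slide": [0.0069, -0.002, 0.0001], "spin": -0.047},
    {"slide": [0.0069, -0.002, 0.0001], "spin": -0.047},
    {"slide": [0, 0, 0], "spin": 0},
    {"slide": [0, 0, 0], "spin": 0},
    {"slide": [0, 0, 0], "spin": 0},
    {"slide": [0, 0, 0], "spin": 0},
    {"slide": [0, 0, 0], "spin": 0},
    {"slide": [0, 0, 0], "spin": 0}
  ]
}}

```text
t: 24.62
eef_pos: [553.5, -62.6, 194.8]
tcp_rot: [2.556, -0.487, 2.948]
ft_force: [-0.6, -2.8, 0.7]
opening: 0.125
grip_force: 30.0
```

Run:
```python
from plan import *
from cell import *
import cv2
rows(-52,3)
ct,cs=read_camera("top"),read_camera("side")
a=cv2.resize(ct["color"][165:215,285:335],None,fx=8,fy=8,interpolation=3)
b=cv2.resize(cs["color"][160:240,270:318],None,fx=7,fy=7,interpolation=3)
im=np.zeros((560,740,3),np.uint8);im[:400,:400]=a;im[:,404:740]=b
cv2.imwrite("pics/p5.png",cv2.cvtColor(im,cv2.COLOR_RGB2BGR))
```

```text
t 24.62 th [ 2.00e-02  4.00e-02 -4.61e+01] F [-0.6 -2.8  0.7] M [-0.79  0.19  0.19] g-ideal [-1.27  0.58  0.22]
[0.0145, -0.0043, 0.0003] spin -0.0984
[0.0147, -0.0041, 0.0001] spin -0.0984
```

View pics/p5.png

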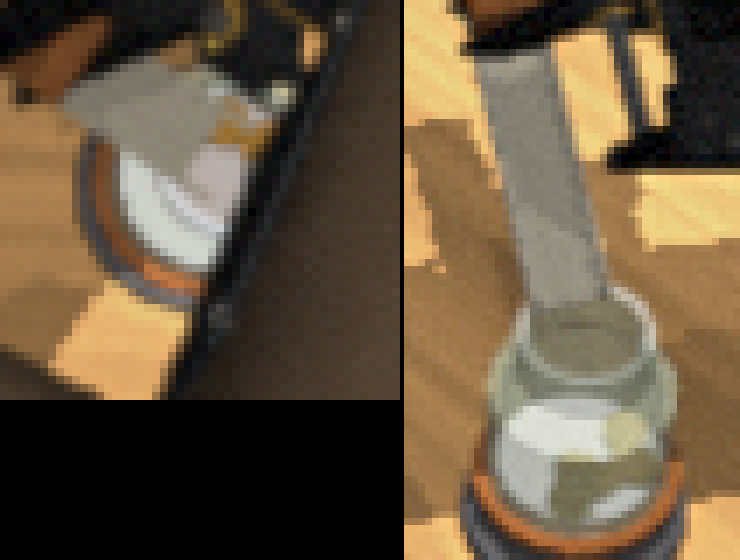

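The top crop shows the trough clear, with brass seen in the jar at (245,125). The side crop shows a pile of studs on the jar floor, with one standing at (628,430) and the others at (600,475), and a clean trough. At 29° tilt nothing can stay on the floor. Now I'll lift off.

Run:
```python
from h import *
s,R,g=pose();go(g+[0,0,60],True)
```

```text
t 24.72 pos [558.8 -74.3 208.8] rpy [ 2.5564 -0.487   2.9479] F [-0.4 -1.8  1.4]
n [-0.277  0.617 -0.737] lean 42.55 az 1.992 ytool [0.414 0.768 0.488]
rows 2 slide/row [ 0.0351  0.0366 -0.0553] total mm [ 28.1  29.3 -44.2] joints [-0.45  0.65  1.53  0.45  1.58 -1.82]
```

{"op": "carry_out", "data": {
  "moves": [
    {"slide": [0.007, 0.0073, -0.0111], "spin": 0},
    {"slide": [0.0105, 0.011, -0.0166], "spin": 0},
    {"slide": [0.014, 0.0146, -0.0221], "spin": 0},
    {"slide": [0.014, 0.0146, -0.0221], "spin": 0},
    {"slide": [0.014, 0.0146, -0.0221], "spin": 0},
    {"slide": [0.007, 0.0073, -0.0111], "spin": 0},
    {"slide": [0, 0, 0], "spin": 0},
    {"slide": [0, 0, 0], "spin": 0}
  ]
}}

```text
t: 25.38
eef_pos: [553.5, -62.7, 252.1]
tcp_rot: [2.557, -0.486, 2.948]
ft_force: [0.1, -0.0, -3.5]
opening: 0.126
grip_force: 30.0
```

{"op": "carry_out", "data": {
  "moves": [
    {"slide": [0, 0, 0], "spin": 0.1},
    {"slide": [0, 0, 0], "spin": 0.15},
    {"slide": [0, 0, 0], "spin": 0.2},
    {"slide": [0, 0, 0], "spin": 0.2},
    {"slide": [0, 0, 0], "spin": 0.2},
    {"slide": [0, 0, 0], "spin": 0.2},
    {"slide": [0, 0, 0], "spin": 0.2},
    {"slide": [0, 0, 0], "spin": 0.15},
    {"slide": [0, 0, 0], "spin": 0.1},
    {"slide": [0, 0, 0], "spin": 0.038},
    {"slide": [0, 0, 0], "spin": 0}
  ]
}}

```text
t: 26.3
eef_pos: [553.5, -62.7, 251.3]
tcp_rot: [3.141, -0.743, 1.993]
ft_force: [-0.1, -0.9, -2.1]
opening: 0.125
grip_force: 30.0
```

Run:
```python
from plan import *
print(theta());go([505,177,215],True)
```

```text
[0.04413416 0.053138   0.0414389 ]
t 26.3 pos [558.7 -74.4 265.3] rpy [ 3.1409 -0.7433  1.9934] F [-0.1 -0.9 -2.1]
n [-0.277  0.617 -0.736] lean 42.59 az 1.992 ytool [0.912 0.41  0.   ]
rows 7 slide/row [0.0539 0.0193 0.074 ] total mm [151.   54.  207.1] joints [-0.45  0.59  1.48  0.45  1.68 -0.97]
```

{"op": "carry_out", "data": {
  "moves": [
    {"slide": [0.0162, 0.0058, 0.0222], "spin": 0},
    {"slide": [0.0323, 0.0116, 0.0444], "spin": 0},
    {"slide": [0.0485, 0.0174, 0.0666], "spin": 0},
    {"slide": [0.0539, 0.0193, 0.074], "spin": 0},
    {"slide": [0.0539, 0.0193, 0.074], "spin": 0},
    {"slide": [0.0539, 0.0193, 0.074], "spin": 0},
    {"slide": [0.0485, 0.0174, 0.0666], "spin": 0},
    {"slide": [0.0323, 0.0116, 0.0444], "spin": 0},
    {"slide": [0.027, 0.0097, 0.037], "spin": 0},
    {"slide": [0.0108, 0.0039, 0.0148], "spin": 0},
    {"slide": [0, 0, 0], "spin": 0},
    {"slide": [0, 0, 0], "spin": 0}
  ]
}}

```text
t: 27.3
eef_pos: [500.0, 188.6, 201.3]
tcp_rot: [3.14, -0.742, 1.995]
ft_force: [-0.1, -0.6, -2.2]
opening: 0.124
grip_force: 30.0
```

Run:
```python
from plan import *
from cell import *
import cv2
go([505,177,60],True)
ct,cs=read_camera("top"),read_camera("side")
a=cv2.resize(ct["color"][140:240,150:250],None,fx=4,fy=4,interpolation=3)
b=cv2.resize(cs["color"][80:240,170:330],None,fx=2.5,fy=2.5,interpolation=3)
cv2.imwrite("pics/p6.png",cv2.cvtColor(np.hstack([a,b]),cv2.COLOR_RGB2BGR))
```

```text
t 27.3 pos [505.2 176.9 215.3] rpy [ 3.1396 -0.7423  1.9954] F [-0.1 -0.6 -2.2]
n [-0.277  0.617 -0.737] lean 42.53 az 1.992 ytool [0.912 0.411 0.001]
rows 4 slide/row [-0.0655 -0.0002  0.0716] total mm [-104.9   -0.4  114.6] joints [-0.08  0.52  1.77  0.66  1.32 -0.83]
```

View pics/p6.png

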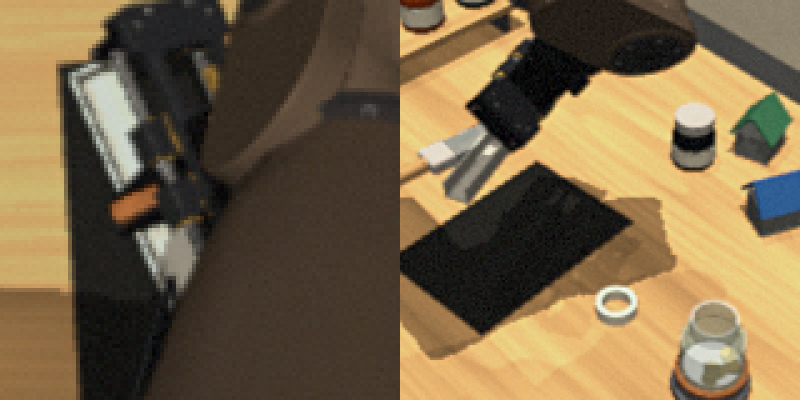

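Chute is empty in the top view, and the studs are in the jar at side (715,365). Lowering onto the mat.

{"op": "carry_out", "data": {
  "moves": [
    {"slide": [-0.0157, 0, 0.0172], "spin": 0},
    {"slide": [-0.0314, 0, 0.0344], "spin": 0},
    {"slide": [-0.0472, 0, 0.0516], "spin": 0},
    {"slide": [-0.0524, 0, 0.0573], "spin": 0},
    {"slide": [-0.0472, 0, 0.0516], "spin": 0},
    {"slide": [-0.0367, 0, 0.0401], "spin": 0},
    {"slide": [-0.021, 0, 0.0229], "spin": 0},
    {"slide": [-0.0104, 0, 0.0113], "spin": 0},
    {"slide": [0, 0, 0], "spin": 0},
    {"slide": [0, 0, 0], "spin": 0}
  ]
}}

```text
t: 28.23
eef_pos: [500.5, 188.8, 46.5]
tcp_rot: [3.139, -0.742, 1.994]
ft_force: [0.6, -0.2, -2.8]
opening: 0.124
grip_force: 30.0
```

Run:
```python
from plan import *
go([505,177,55.2],True)
```

```text
t 28.23 pos [505.7 177.1  60.5] rpy [ 3.1394 -0.7424  1.9941] F [ 0.6 -0.2 -2.8]
n [-0.276  0.617 -0.737] lean 42.54 az 1.991 ytool [0.912 0.409 0.002]
rows 1 slide/row [-0.0087 -0.0017  0.0102] total mm [-3.5 -0.7  4.1] joints [-0.08  0.76  1.86  0.74  1.08 -1.05]
```

{"op": "carry_out", "data": {
  "moves": [
    {"slide": [-0.0035, 0, 0.0038], "spin": 0},
    {"slide": [-0.0035, 0, 0.0038], "spin": 0},
    {"slide": [-0.0018, 0, 0.002], "spin": 0},
    {"slide": [-0.0009, 0, 0.001], "spin": 0},
    {"slide": [0, 0, 0], "spin": 0},
    {"slide": [0, 0, 0], "spin": 0}
  ]
}}

```text
t: 28.73
eef_pos: [500.2, 189.1, 40.7]
tcp_rot: [3.139, -0.743, 1.994]
ft_force: [1.1, -0.9, 2.7]
opening: 0.124
grip_force: 30.0
```

On the mat with a light 5 N. Release.

{"op": "carry_out", "data": {
  "moves": [
    {"slide": [0, 0, 0], "spin": 0},
    {"slide": [0, 0, 0], "spin": 0},
    {"slide": [0, 0, 0], "spin": 0},
    {"slide": [0, 0, 0], "spin": 0},
    {"slide": [0, 0, 0], "spin": 0},
    {"slide": [0, 0, 0], "spin": 0},
    {"slide": [0, 0, 0], "spin": 0},
    {"slide": [0, 0, 0], "spin": 0},
    {"slide": [0, 0, 0], "spin": 0},
    {"slide": [0, 0, 0], "spin": 0}
  ],
  "hand": 0
}}

```text
t: 29.57
eef_pos: [500.1, 189.0, 40.3]
tcp_rot: [3.14, -0.743, 1.994]
ft_force: [-0.0, -0.3, 1.0]
opening: 0.772
grip_force: 0.0
```

{"op": "carry_out", "data": {
  "moves": [
    {"slide": [0, 0, -0.02], "spin": 0},
    {"slide": [0, 0, -0.04], "spin": 0},
    {"slide": [0, 0, -0.06], "spin": 0},
    {"slide": [0, 0, -0.08], "spin": 0},
    {"slide": [0, 0, -0.09], "spin": 0},
    {"slide": [0, 0, -0.09], "spin": 0},
    {"slide": [0, 0, -0.09], "spin": 0},
    {"slide": [0, 0, -0.06], "spin": 0},
    {"slide": [0, 0, -0.03], "spin": 0},
    {"slide": [0, 0, 0], "spin": 0},
    {"slide": [0, 0, 0], "spin": 0}
  ]
}}

```text
t: 30.48
eef_pos: [561.6, 51.0, 204.8]
tcp_rot: [3.141, -0.743, 1.993]
ft_force: [-0.3, 0.1, -0.8]
opening: 0.997
grip_force: 0.0
```

Run:
```python
from plan import *
from cell import *
import cv2
cs=read_camera("side")["color"];ct=read_camera("top")["color"]
b=cv2.resize(cs[70:270,160:360],None,fx=2.9,fy=2.9,interpolation=3)
j=cv2.resize(cs[195:250,272:318],None,fx=4.5,fy=4.5,interpolation=3)
a=cv2.resize(ct[140:250,160:220],None,fx=3,fy=3,interpolation=3)
im=np.zeros((590,800,3),np.uint8);im[:b.shape[0],:580]=b;im[:j.shape[0],585:585+j.shape[1]]=j;im[250:250+a.shape[0],585:585+a.shape[1]]=a
cv2.imwrite("pics/p7.png",cv2.cvtColor(im,cv2.COLOR_RGB2BGR))
```

```text
(no output)
```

View pics/p7.png

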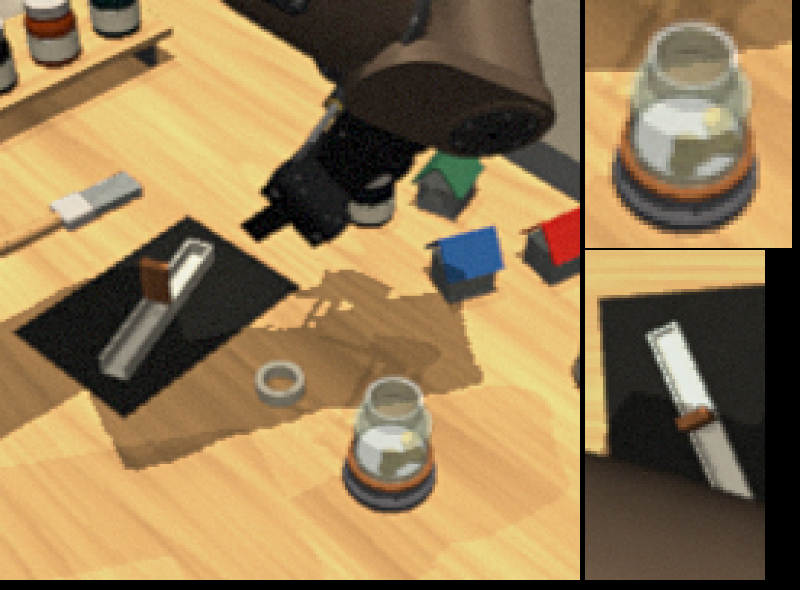

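The empty chute lies flat on the mat at side (160,310), the studs are in the jar at (405,450), and the other things in view look where they were. The gripper is clear.

```bash
python3 -c "
from cell import *
print(job_done())"
```

```text
the job is handed in; nothing more can be done
None
```

Job handed in at about 30 s of the 72 s allowed: the studs slid into the jar with the nose resting on the rim at about 3–5 N, and the empty chute is back flat on the mat. I couldn't count all five in the glass, but the trough was visibly empty after reaching 29° of tilt.

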